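# Open the round peelings caddy with its pedal

### The arm

A 6-joint arm with a two-finger parallel gripper is mounted at the origin on a cart in front of the work surface, level with it; the furniture and walls round the work are solid. World frame = base frame: x ahead of the robot, y to its left, z up, the work surface at z = 0. Lengths are in m, angles in degrees, forces in N, time in s.
With the tool pointing down it reaches from about 0.25 to 0.725 m from the base axis. Payload 9.7 kg.
Tool frame: the origin (TCP) lies at the centre of the arm's flange, where the gripper is bolted on; the fingertips stand 173 mm ahead of it and the grasp point (between the pads) lies 155 mm ahead of it; z points along the fingers, y is the line along which they close (so a half turn about z gives the same grasp; the last joint's range is limited). The gripper opens to 85 mm and grips with 20 to 120 N. Pads are 22 mm wide; open, the fingers measure 114 mm over their backs; the gripper's body (76 mm by 85 mm) begins 54 mm behind the grasp point. The pads swing forward as they close: fully open they stand 13 mm farther back than shut.
Start: joints at [65.374, 4.979, 10.078, 95.1, 0, 90], TCP at [0.229, 0.5, 0.405] pointing down, gripper open.
Joint ranges: [-179.16, 179.16], [-48.56, 103.87], [-65.8, 70.77], [-126.05, 130.52], [-82.76, 87.17], [-180, 180]. Speed limits (degrees/s): [127.2, 127.2, 147.25, 180, 180, 180].

### API

Orientations are given as [roll, pitch, yaw] about the fixed x, y, z axes, in that order (R = Rz(yaw) Ry(pitch) Rx(roll)).
In Python, from workcell import monitor, camera, get_calibration, bot gives the robot as it stands.
- The arm moves only by the tool carry_out, never from a script. Its argument "targets" is text: rows parted by semicolons, each of 7 numbers parted by spaces: the shift along the tool's x, y, z in units of 0.04 m (1.0 is 0.04 m), then the turn, a rotation vector about the tool's x, y, z in units of 0.1 rad (1.0 is 0.1 rad), then the opening, from -1 (shut) to 1 (fully open), so that 0 is half open. A call has exactly 8 rows; each row shifts and turns the commanded pose from where the row before left it, along the tool's axes as they then stand; what a row does not reach is not made up. A row lasts 1/12 s, in which the tool goes at most 41.7 mm and 7.16 degrees, less where a joint would pass 70% of its speed; a pose out of reach is approached as far as the arm can. A call with a number of a shift or a turn outside -1 to 1 is refused whole. A call with a gripper value outside its range is refused whole. The fingers move at their own pace and stop on an object; "newtons" is the grip in N (left out, the last holds). Time passes only in rows, so rows that do not move let the fingers close, or fill a call up. It gives the time, the measured TCP pose, the force, the opening and the grip force at its end, in the units of the state.
- monitor.get_obs(): the state, without advancing time (a new reading comes with each control period).
- camera(name): name is "scene" or "top"; returns the picture (384x512x3 uint8, red, green, blue); there is no depth.
- get_calibration(name): a dict with "fx", "fy", "cx", "cy" (pixels), "D" ([k1, k2, p1, p2, k3] as OpenCV has them; the pictures are not rectified), "view" (4x4, takes a point from world to camera coordinates). Camera axes: x right, y down, z forward; pixel columns grow to the right and rows downward; lengths in m; the calibration is good to about 2 mm. A picture is of the moment at which its call begins. get_calibration takes no time and is no camera call.
- bot.job_done(): hands the job in; it is judged then, once.
The state is a dict: "time": time; "q": joint angles; "qd": joint speeds; "joint_efforts": joint torques, N m; "ee_pos": TCP position; "tcp_rot": TCP orientation; "wrist_force": force on the tool from outside, world axes, zero at the start; "torque": the same for the moment, N m; "opening": finger opening in m; "grasp_force": force on a finger pad.
Only numpy, scipy, OpenCV 4.12 (cv2) and the standard library are available. Lean on these libraries where they do the work, as an engineer would, in place of code of your own. Each camera call takes 0.05 s, during which the arm holds its last target. There are 200 camera calls.

### The job

Open the round steel peelings caddy for the cook: press its pedal right down to the stop with the gripper, keep it there for a moment, then let the pedal come back up by itself; the lid stays open. Do not press the pedal of the square caddy.

Things in the scene. Friction and masses are not known exactly. Their poses are not given: they have to be found in the camera images.
- round_pad (a point): Middle of the top of the pedal pad of the round steel caddy (upright drum 110 mm across, 126 mm high with lid, fixed to the worktop). The dark ribbed pad is 40 mm by 50 mm, sticks out towards the robot, its middle 60 mm ahead of the drum wall and 47 mm above the worktop when up, 25 mm when down. x points from pad to drum (level apart from the pedal's tilt), y along the pad's 50 mm, z up.
- round_pedal (a joint): Pedal of the round caddy: 0 is up (its spring holds it there; pad's outer edge tilted 0.11 rad up), 0.22 rad is down at its rigid stop (tilted 0.11 rad down). The pad's middle sinks about 22 mm straight down, 100 mm from the hinge inside the drum; it takes about 6 to 11 N. Let go, it springs back up by itself.
- round_lid (a joint): Flat-domed lid of the round caddy, hinged at the side far from the pedal: 0 is shut; the pedal pushes it up, about 4 times the pedal's angle, to about 0.87 rad, away from the pedal. Its stiff hinge keeps it where it is when the pedal comes back up.
- square_pedal (a joint): The same kind of pedal on the other caddy, a square-cornered steel box 92 mm deep, 130 mm wide and 113 mm high, which stands on the other side, left or right: 0 is up, 0.22 rad is down. To be left alone.

How it is judged (in metres and radians):
On the way:
1. the round caddy's pedal is held down at its stop (value of joint round_pedal above 0.195 rad), for 0.3 s.
At the end, for the whole second after the job is handed in: the round caddy's lid stands open by more than 0.6 rad, its pedal is back up (below 0.04 rad), the square caddy's pedal is up (below 0.06 rad) (value of joint round_lid above 0.6 rad and value of joint round_pedal below 0.04 rad and value of joint square_pedal below 0.06 rad); the robot touches nothing.
It fails at once if the square caddy's pedal is pressed (value of joint square_pedal above 0.08 rad).
It also fails if it takes over 30 s, if anything falls off the work surface, if the arm or the gripper's body presses on something with over 40 N, if the wrist force passes 120 N, or if a joint passes its speed limit or range.

## Working session

There is one attempt and no reset: what is moved stays moved. The work goes in short steps, Python scripts to look and compute and a tool call to move; the robot and the scene stay as the last step left them, time stands still between calls to the robot, and variables do not carry over. Pictures are saved under pics/ and viewed, at most 10 in all, crops included, and the job is handed in when it is done.

Besides the shell and the picture viewer there is one more tool, called after "Emit:" by a JSON object that holds its "name" and its "arguments". carry_out: Moves the arm, as the interface text tells. Shifts and turns lie within -1 to 1; 1 stands for 0.04 m of shift or 0.1 rad of turn. Its arguments: {"type":"object","properties":{"targets":{"type":"string"},"newtons":{"type":"number"}},"required":["targets"]}

```bash
mkdir -p pics; python3 - <<'E'
from workcell import monitor, camera, get_calibration
import cv2
for n in("scene","top"):
    cv2.imwrite(f"pics/{n}0.png",camera(n)[:,:,::-1]); c=get_calibration(n); print(n,c)
o=monitor.get_obs(); print(o["time"],o["ee_pos"],o["tcp_rot"],o["opening"])
E
```

```text
scene {'fx': 444.9549793757915, 'fy': 444.9549793757915, 'cx': 264.6275627070565, 'cy': 193.13170912454757, 'D': array([-0.16798442,  0.        ,  0.        ,  0.        ,  0.        ]), 'view': array([[ 0.73686784, -0.67603436, -0.00182538, -0.42482224],
       [-0.46880238, -0.50903876, -0.72187525,  0.3132827 ],
       [ 0.48708328,  0.53278239, -0.69202081,  1.11493249],
       [ 0.        ,  0.        ,  0.        ,  1.        ]])}
top {'fx': 465.616158174559, 'fy': 465.616158174559, 'cx': 250.93712475432451, 'cy': 192.60449993901716, 'D': array([-0.12236495,  0.        ,  0.        ,  0.        ,  0.        ]), 'view': array([[-0.02729753, -0.99961685, -0.00458276,  0.0051907 ],
       [-0.99792109,  0.0275184 , -0.0582773 ,  0.54650853],
       [ 0.05838108,  0.00298241, -0.99828992,  1.41256652],
       [ 0.        ,  0.        ,  0.        ,  1.        ]])}
0.1 [0.22918073 0.49998532 0.40405105] [-1.79932727e+02  2.02929516e-03  1.55372782e+02] 0.08569000951427898
```

View pics/scene0.png

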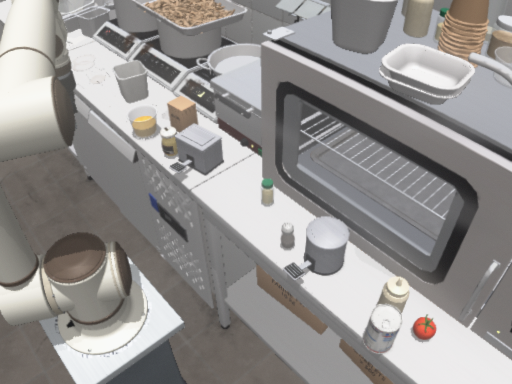

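View pics/top0.png

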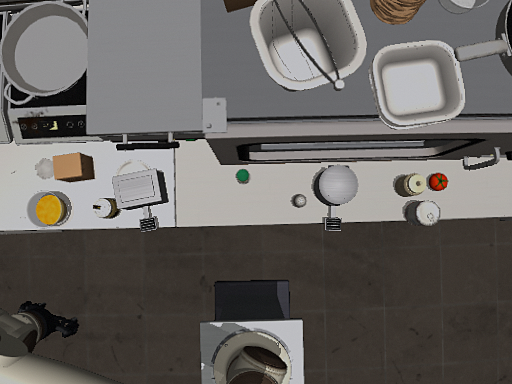

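The round drum is at top (337,185) with its pad at about (333,224), and the pad is at about (296,270) in scene. The square box is to the left, at top (138,188) with its pad at (148,224). Next I'll segment the round pad and triangulate it.

```bash
cat > h.py <<'E'
from workcell import monitor, camera, get_calibration
import cv2, numpy as np
def norm(n,p):
    c=get_calibration(n); K=np.array([[c["fx"],0,c["cx"]],[0,c["fy"],c["cy"]],[0,0,1]])
    return cv2.undistortPoints(np.float64([[p]]),K,c["D"])[0,0], c["view"]
def tri(ps,pt):
    a,A=norm("scene",ps); b,B=norm("top",pt)
    X=cv2.triangulatePoints(A[:3],B[:3],a,b); return (X[:3]/X[3]).ravel()
def plane(n,p,z):
    a,V=norm(n,p); R,t=V[:3,:3],V[:3,3]; o=-R.T@t; d=R.T@np.r_[a,1]
    return o+d*(z-o[2])/d[2]
E
python3 - <<'E'
from h import *
ims=[]
for n,(u,v) in(("scene",(310,255)),("top",(333,205))):
    g=cv2.imread(f"pics/{n}0.png"); ims.append(cv2.resize(g[v-35:v+35,u-45:u+45],None,fx=6,fy=6,interpolation=cv2.INTER_CUBIC))
cv2.imwrite("pics/crop.png",cv2.resize(np.vstack(ims),None,fx=.7,fy=.7))
E
```

```text
(no output)
```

View pics/crop.png

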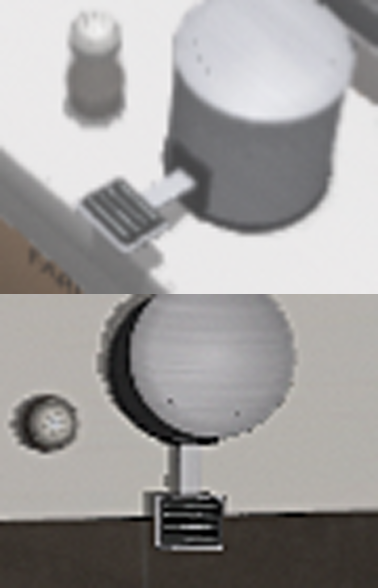

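The pad centre is at crop (122,211) in scene, so pixel (294.0,270.2), and at about (192,227) in the top half, so (333.7,224). The lid centre is at top (338.7,186.2).

```bash
python3 - <<'E'
from h import *
print(tri((294,270.2),(333.7,224)), plane("top",(333.7,224),.047), plane("scene",(294,270.2),.047))
print("lid",plane("top",(338.7,186.2),.122))
print("sq pad",plane("top",(148.5,224),.047))
E
```

```text
[ 0.44436881 -0.25661673  0.04546051] [ 0.44346196 -0.25554504  0.047     ] [ 0.44451302 -0.25809129  0.047     ]
lid [ 0.55163465 -0.26084908  0.122     ]
sq pad [0.45844061 0.30113478 0.047     ]
```

Emit:
{"name": "carry_out", "arguments": {"targets": "0 0 0 0 0 -0.86 -1;0 0 0 0 0 -0.86 -1;0 0 0 0 0 -0.86 -1;0 0 0 0 0 -0.86 -1;0 0 0 0 0 -0.86 -1;-0.3 -0.3 0 0 0 0 -1;-0.3 -0.6 0 0 0 0 -1;-0.3 -0.7 0 0 0 0 -1", "newtons": 40}}

```text
time: 0.77
ee_pos: [0.2654, 0.436, 0.4036]
tcp_rot: [-179.9, -0.0, -179.9]
wrist_force: [1.5, 0.3, -0.1]
opening: 0.0001
grasp_force: 0.0
```

Emit:
{"name": "carry_out", "arguments": {"targets": "-0.2 -0.7 0 0 0 0 -1;-0.2 -0.7 0 0 0 0 -1;-0.2 -0.7 0 0 0 0 -1;-0.2 -0.7 0 0 0 0 -1;-0.2 -0.7 0 0 0 0 -1;-0.2 -0.7 0 0 0 0 -1;-0.2 -0.7 0 0 0 0 -1;-0.2 -0.7 0 0 0 0 -1"}}

```text
time: 1.43
ee_pos: [0.3292, 0.2106, 0.4045]
tcp_rot: [-180.0, -0.0, -180.0]
wrist_force: [0.6, 0.2, -0.6]
opening: -0.0002
grasp_force: 0.0
```

Emit:
{"name": "carry_out", "arguments": {"targets": "-0.2 -0.7 0 0 0 0 -1;-0.2 -0.7 0 0 0 0 -1;-0.2 -0.7 0 0 0 0 -1;-0.2 -0.7 0 0 0 0 -1;-0.2 -0.7 0 0 0 0 -1;-0.2 -0.7 0 0 0 0 -1;-0.2 -0.7 0 0 0 0 -1;-0.2 -0.7 0 0 0 0 -1"}}

```text
time: 2.1
ee_pos: [0.3933, -0.0135, 0.4046]
tcp_rot: [180.0, -0.0, -180.0]
wrist_force: [0.1, 0.8, -0.0]
opening: 0.0001
grasp_force: 0.0
```

Emit:
{"name": "carry_out", "arguments": {"targets": "-0.2 -0.8 0 0 0 0 -1;-0.2 -0.8 0 0 0 0 -1;-0.2 -0.8 0 0 0 0 -1;-0.2 -0.8 0 0 0 0 -1;-0.2 -0.8 0 0 0 0 -1;-0.2 -0.8 0 0 0 0 -1;0 -0.8 0 0 0 0 -1;0 -0.5 0 0 0 0 -1"}}

```text
time: 2.77
ee_pos: [0.4413, -0.2586, 0.4038]
tcp_rot: [180.0, -0.1, 179.9]
wrist_force: [-0.4, -0.5, -0.3]
opening: 0.0003
grasp_force: 0.0
```

Emit:
{"name": "carry_out", "arguments": {"targets": "0 0 0.5 0 0 0 -1;0 0 0.7 0 0 0 -1;0 0 0.7 0 0 0 -1;0 0 0.7 0 0 0 -1;0 0 0.7 0 0 0 -1;0 0 0.5 0 0 0 -1;0 0 0.1 0 0 0 -1;0 0 0 0 0 0 -1"}}

```text
time: 3.43
ee_pos: [0.4409, -0.2557, 0.2474]
tcp_rot: [179.9, -0.1, -180.0]
wrist_force: [0.4, -0.0, 0.7]
opening: -0.0002
grasp_force: 0.0
```

```bash
python3 - <<'E'
from h import *
o=monitor.get_obs(); print(o["time"],o["ee_pos"],o["wrist_force"])
g=camera("scene")[:,:,::-1]; t=camera("top")[:,:,::-1]
f=lambda g,u,v:cv2.resize(g[v-60:v+40,u-65:u+65],None,fx=4,fy=4,interpolation=cv2.INTER_CUBIC)
cv2.imwrite("pics/near.png",cv2.resize(np.vstack([f(g,310,255),f(t,333,205)]),None,fx=.74,fy=.74))
E
```

```text
3.4333 [ 0.440869   -0.25572471  0.24737392] [ 0.39094575 -0.00815576  0.72941694]
```

View pics/near.png

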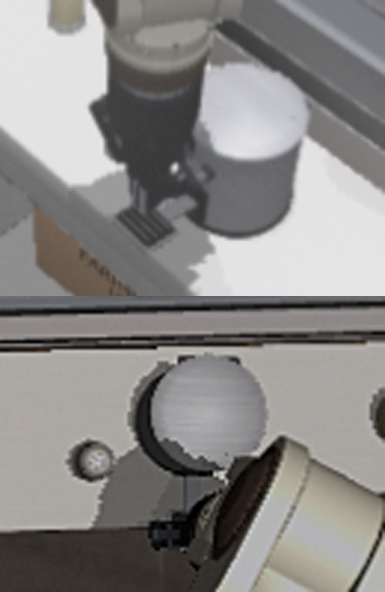

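The fingertips are right over the pad: about (140,205) in the scene crop, with the pad at (147,225). The drum is clear of the gripper, so I'll press down.

Emit:
{"name": "carry_out", "arguments": {"targets": "0 0 0.2 0 0 0 -1;0 0 0.2 0 0 0 -1;0 0 0.2 0 0 0 -1;0 0 0.15 0 0 0 -1;0 0 0.15 0 0 0 -1;0 0 0.15 0 0 0 -1;0 0 0.1 0 0 0 -1;0 0 0 0 0 0 -1"}}

```text
time: 4.2
ee_pos: [0.4409, -0.256, 0.202]
tcp_rot: [180.0, -0.1, 180.0]
wrist_force: [-4.0, 0.3, 4.2]
opening: -0.0001
grasp_force: 2.6
```

Emit:
{"name": "carry_out", "arguments": {"targets": "0 0 0.03 0 0 0 -1;0 0 0.03 0 0 0 -1;0 0 0.03 0 0 0 -1;0 0 0.03 0 0 0 -1;0 0 0 0 0 0 -1;0 0 0 0 0 0 -1;0 0 0 0 0 0 -1;0 0 0 0 0 0 -1"}}

```text
time: 4.87
ee_pos: [0.441, -0.256, 0.1986]
tcp_rot: [-180.0, -0.0, -180.0]
wrist_force: [-6.8, 2.0, 11.1]
opening: 0.0
grasp_force: 6.2
```

Emit:
{"name": "carry_out", "arguments": {"targets": "0 0 0.03 0 0 0 -1;0 0 0.03 0 0 0 -1;0 0 0 0 0 0 -1;0 0 0 0 0 0 -1;0 0 0 0 0 0 -1;0 0 0 0 0 0 -1;0 0 0 0 0 0 -1;0 0 0 0 0 0 -1"}}

```text
time: 5.53
ee_pos: [0.4409, -0.256, 0.1976]
tcp_rot: [-179.9, 0.0, 180.0]
wrist_force: [-11.8, 4.4, 24.5]
opening: 0.0002
grasp_force: 13.0
```

```bash
python3 - <<'E'
from h import *
o=monitor.get_obs(); print(o["ee_pos"],o["wrist_force"])
g=camera("scene")[:,:,::-1]
cv2.imwrite("pics/press.png",cv2.resize(g[195:295,245:375],None,fx=5,fy=5,interpolation=cv2.INTER_CUBIC))
E
```

```text
[ 0.44090974 -0.255985    0.19763784] [-11.78075357   4.37982649  24.49562636]
```

View pics/press.png

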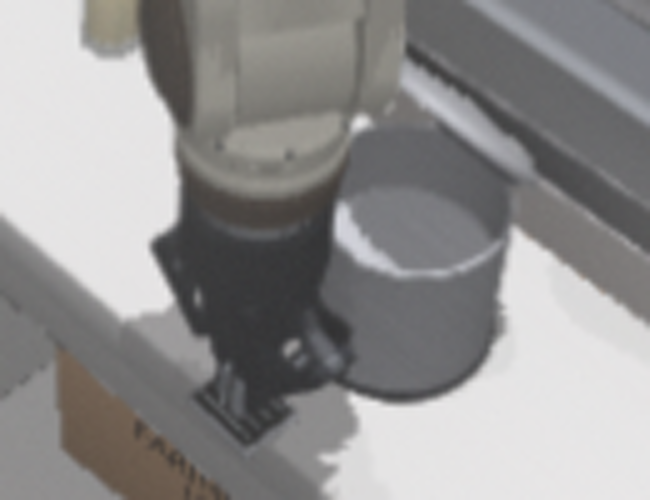

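The lid stands open, and the force jumped to 24 N over 1 mm, well above the spring's 11 N, so the pedal is on its stop. I'll hold it, then release.

Emit:
{"name": "carry_out", "arguments": {"targets": "0 0 0 0 0 0 -1;0 0 0 0 0 0 -1;0 0 0 0 0 0 -1;0 0 0 0 0 0 -1;0 0 0 0 0 0 -1;0 0 0 0 0 0 -1;0 0 -0.1 0 0 0 -1;0 0 -0.15 0 0 0 -1"}}

```text
time: 6.25
ee_pos: [0.4409, -0.2559, 0.2055]
tcp_rot: [-180.0, -0.1, 180.0]
wrist_force: [-2.1, -0.2, 3.5]
opening: -0.0002
grasp_force: 1.7
```

Emit:
{"name": "carry_out", "arguments": {"targets": "0 0 -0.2 0 0 0 -1;0 0 -0.2 0 0 0 -1;0 0 -0.3 0 0 0 -1;0 0 -0.6 0 0 0 -1;0 0 -0.8 0 0 0 -1;0 0 -0.8 0 0 0 -1;0 0 -0.6 0 0 0 -1;0 0 -0.3 0 0 0 -1"}}

```text
time: 6.92
ee_pos: [0.4415, -0.256, 0.3615]
tcp_rot: [-179.9, 0.2, -180.0]
wrist_force: [1.2, 0.3, 0.1]
opening: -0.0003
grasp_force: 0.0
```

Emit:
{"name": "carry_out", "arguments": {"targets": "0.2 0.4 0 0 0 0 -1;0.2 0.7 0 0 0 0 -1;0.2 0.7 0 0 0 0 -1;0.2 0.7 0 0 0 0 -1;0.2 0.6 0 0 0 0 -1;0 0.3 0 0 0 0 -1;0 0 0 0 0 0 -1;0 0 0 0 0 0 -1"}}

```text
time: 7.58
ee_pos: [0.4013, -0.1196, 0.3573]
tcp_rot: [-180.0, -0.0, -179.9]
wrist_force: [-0.6, -0.7, -0.8]
opening: 0.0002
grasp_force: 0.0
```

```bash
python3 - <<'E'
from h import *
o=monitor.get_obs(); print(o["time"],o["ee_pos"],o["wrist_force"],abs(o["qd"]).max())
g=camera("scene")[:,:,::-1]
cv2.imwrite("pics/end.png",cv2.resize(g[195:295,245:375],None,fx=5,fy=5,interpolation=cv2.INTER_CUBIC))
E
```

```text
7.5833 [ 0.40133713 -0.11962741  0.35734176] [-0.55489106 -0.72173254 -0.76617679] 1.4927026325990473
```

View pics/end.png

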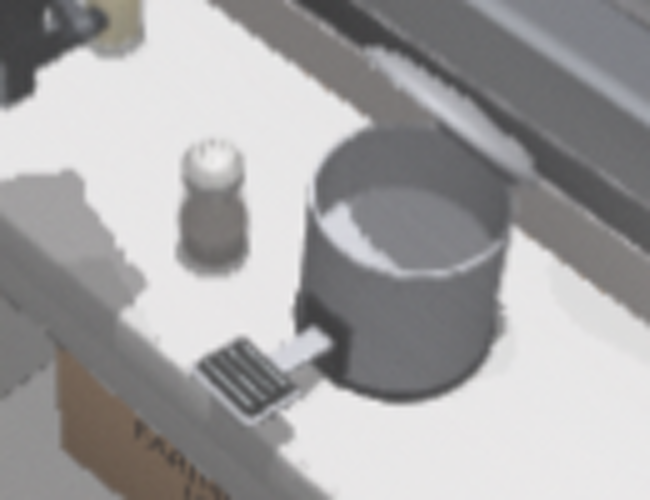

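The lid stands fully open. The pad is back at crop (245,378), against (245,376) before the press, so the pedal is up, and the arm touches nothing.

```bash
python3 -c "
from workcell import bot
print(bot.job_done())"
```

```text
the job is handed in; nothing more can be done
None
```

I pressed the round caddy's pedal to its stop, held it and let it go; the last picture shows the lid open and the pedal back up, the arm never went near the square caddy's pedal, and the job is handed in (no verdict was returned).

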